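Seat the ink tub and crack its gummed lid

ROBOT

A 7-joint arm with a two-finger parallel gripper is mounted at the origin on the work surface. World frame = base frame: x ahead of the robot, y to its left, z up, the work surface at z = 0. Lengths are in m, angles in rad, forces in N, time in s.
With the tool pointing down it reaches from about 0.35 to 0.9 m from the base axis. Payload 7.2 kg.
Tool frame: the origin (TCP) lies on the centre line of the jaws, within the pads' length; the fingertips stand 22 mm ahead of it and the grasp point (between the pads) lies 3 mm ahead of it; y points along the fingers, x is the direction in which the jaws open and shut, and the axes are right-handed (so a half turn about y gives the same grasp; the last joint's range is limited). The gripper opens to 85 mm and grips with 20 to 120 N. Pads are 22 mm wide; open, the fingers measure 114 mm over their backs; the gripper's body (76 mm by 85 mm) begins 54 mm behind the grasp point. The pads swing forward as they close: fully open they stand 13 mm farther back than shut.
Start: joints at [-1.192, 0.411, -0.013, 1.596, 0.006, 1.134, -0.082], TCP at [0.27, 0.564, 0.253] pointing down, gripper open.
Joint ranges: [-2.95, 2.95], [-0.29, 1.99], [-1.47, 1.44], [0.14, 2.54], [-1.03, 4.17], [0.13, 1.85], [-2.86, 2.86]. Speed limits (rad/s): [2.39, 2.39, 3.01, 3.01, 3.14, 3.14, 3.14].

INTERFACE

Orientations are given as a unit quaternion [w, x, y, z].
In Python, from station import robot gives the robot as it stands.
- The arm moves only by the tool carry_out, never from a script. Its argument "increments" is a list of rows, each a list of 7 numbers: the shift along the tool's x, y, z in mm, then the turn, a rotation vector about the tool's x, y, z in units of 5 degrees (1.0 is 5 degrees), then the opening, from 0 (shut) to 1 (fully open). In form: [[dx, dy, dz, wx, wy, wz, hand], ...]. A call has 1 to 12 rows; each row is the pose to reach, as a shift and turn from the pose commanded when the call began, along the tool's axes at that moment; what a row does not reach only later rows make up. A row lasts 1/8 s, in which the tool goes at most 62.5 mm and 10.7 degrees, less where a joint would pass 70% of its speed; a pose out of reach is approached as far as the arm can. A call with a gripper value outside its range is refused whole. The fingers move at their own pace and stop on an object; "squeeze" is the grip in N (left out, the last holds). Time passes only in rows, so rows that repeat a pose let the fingers close. It gives the time, the measured TCP pose, the force and the opening at its end, in the units of the state.
- robot.observe(): the state, without advancing time (a new reading comes with each control period).
- robot.snapshot(name): name is "side" or "top"; returns a dict with "pixels" (384x512x3 uint8, red, green, blue), "depth" (384x512 float32, m along the optical axis (not along the pixel's ray), 0 where there is no reading), "fx", "fy", "cx", "cy" (pixels), "pose" (4x4, takes a point from camera to world coordinates). Camera axes: x right, y down, z forward; pixel columns grow to the right and rows downward; lengths in m; the calibration is good to about 2 mm. A picture is of the moment at which its call begins.
- robot.sign_off(): hands the job in, once; it reports no verdict.
The state is a dict: "t": time; "joint_pos": joint angles; "joint_velocities": joint speeds; "joint_torque": joint torques, N m; "tcp_pos": TCP position; "eef_rot": TCP orientation; "force": force on the tool from outside, world axes, zero at the start; "ft_torque": the same for the moment, N m; "opening": finger opening in m.
Only numpy, scipy, OpenCV 4.12 (cv2) and the standard library are available. Lean on these libraries where they do the work, as an engineer would, in place of code of your own. Each camera call takes 0.05 s, during which the arm holds its last target. There are 200 camera calls.

TASK

The ink tub is standing proud in the ink station: press it down until it is fully home, its collar resting on the station's rim. Then take the lid by its bar handle, pull up until the lid breaks free of the dried ink that gums it shut, without letting it fly wide open, and finish while still holding the lid by the handle, steady and slightly open with its front edge about 2 cm up. The tub stays home, and the things standing around are left alone.

Things in the scene. Friction and masses are not known exactly. Their poses are not given: they have to be found in the camera images.
- station: Fixed grey painted metal ink station on the work surface, 206 x 180 mm and 60 mm high, with a rectangular well holding the tub. Origin: centre of its underside, on the work surface. x points from its front (the side with the lid's handle) to its back (the side with the lid's hinge), y to the left, z up.
- tub (a joint): Height (m) of the grey plastic tub's collar (170 x 148 mm, 6 mm thick) above the station's rim. The tub slides only vertically and carries lid, handle and hinge. 0 = fully home, collar on the rim; it starts 6 to 12 mm proud; 14 mm is the upper stop. Pushing it down takes about 10 N on the closed lid or handle; it stays where left, and needs over 30 N to be pulled up.
- lid (a joint): Opening angle of the lid (rad): 0 closed, growing as the front edge rises; 0.1 rad lifts it 14 mm. Dried ink holds the lid shut: a peak of about 8 to 13 N upward at the handle over the first 0.05 rad (6 mm of rise at the handle); after that it moves freely and only its weight, about 2 N at the handle, remains. It falls shut if let go.
- handle: The steel bar handle fixed to the lid near its front edge: a round bar 12 mm in diameter and 84 mm long between two round posts 10 mm thick (74 mm clear between them), the bar's axis 30 mm above the lid's top. Origin: on the lid's top, midway under the bar. x towards the hinge, y along the bar, z up from the lid. It turns with the lid; a very hard grip resists that turning.
- bar (a point): Middle of the bar handle, on the bar's axis. 104.5 mm above the work surface when the tub is home and the lid closed; 42 mm in front of the station's centre.
- hinge (a point): Middle of the lid's hinge axis (parallel to the station's y), at the lid's back edge, level with the lid's underside; 70 mm behind the station's centre, 66.5 mm above the work surface when the tub is home. The bar's middle lies 112 mm in front of it and 38 mm above it when the lid is closed.
- front_edge (a point): Middle of the lower front edge of the lid. The aluminium lid is 140 mm from hinge to front edge, 124 mm wide, 8 mm thick, about 0.3 kg with its handle, hinged along its back edge. It lies on the tub's collar, its top 74.5 mm above the work surface when the tub is home.
- ink_knife: Bystander: an ink knife (spatula, about 280 mm) lying on the work surface beside the station, on its left (+y of the station). Leave alone.
- tape_roll: Bystander: a cardboard-brown tape roll, 90 mm across, 24 mm high, lying to the right of the station (its -y side). Leave alone.
- varnish_can: Bystander: a can 64 mm across and 90 mm high standing to the right of the station, towards its back. Leave alone.

How it is judged:
On the way, in this order (a step that is already met when the one before it is completed fails the run):
1. the tub is pressed fully home with the lid still shut (value of joint tub below 0.002 m and value of joint lid below 0.03 rad), for 0.2 s.
2. the lid has broken free of the gummed seal, lifted by its handle (value of joint tub below 0.002 m and value of joint lid above 0.07 rad and contact force between handle and the fingers above 0.5 N), for 0.2 s.
At the end, for the whole second after the job is handed in: The program ends holding: the fingers are on the handle (over 0.5 N), the lid is open between 0.07 and 0.25 rad (front edge 10 to 35 mm up) and steady (under 0.05 rad/s), the tub is home (collar within 2 mm of the rim), and the bystanders are within 30 mm of where they stood (all of step 2 and value of joint lid below 0.25 rad and velocity of joint lid between -0.05 and 0.05 rad/s and distance of each of ink_knife, tape_roll, varnish_can from where it was at the start of the episode below 0.03 m); the arm keeps its last pose, push and grip.
It fails at once if the lid flies wide open (beyond 0.40 rad, front edge over 55 mm up) (value of joint lid above 0.4 rad).
It fails at once if the lid is opened while the tub is not home (value of joint lid above 0.06 rad and value of joint tub above 0.003 m).
It fails at once if a bystander is pushed away or knocked over (distance of any of ink_knife, tape_roll, varnish_can from where it was at the start of the episode above 0.03 m or angle between varnish_can's own z axis and vertical above 0.5 rad).
It also fails if it takes over 38 s, if anything falls off the work surface, if the arm or the gripper's body presses on something with over 40 N, if the wrist force passes 120 N, or if a joint passes its speed limit or range.

## Working session

There is one attempt and no reset: what is moved stays moved. The work goes in short steps, Python scripts to look and compute and a tool call to move; the robot and the scene stay as the last step left them, time stands still between calls to the robot, and variables do not carry over. Pictures are saved under pics/ and viewed, about 8 in all and at most 12, crops included, and the job is handed in when it is done.

Besides the shell and the picture viewer there is one more tool, called by a JSON object that holds its "api" and its "payload", one argument or row to a line. carry_out: Moves the arm, as the interface text tells. Its arguments: {"type":"object","properties":{"increments":{"type":"array"},"squeeze":{"type":"number"}},"required":["increments"]}

```bash
mkdir -p pics; ls; python3 - <<'E'
from station import robot
import cv2,numpy as np
s=robot.observe()
print({k:np.round(v,3) for k,v in s.items()})
for n in("side","top"):
    d=robot.snapshot(n); cv2.imwrite(f"pics/{n}0.png",d["pixels"][:,:,::-1])
    np.savez(f"{n}0.npz",**d); print(n,d["fx"],d["cx"],d["cy"],np.round(d["pose"],3).tolist())
E
```

```text
pics
{'t': np.float64(0.0), 'joint_pos': array([-1.192,  0.412, -0.013,  1.597,  0.006,  1.134, -0.082]), 'joint_velocities': array([-0.   ,  0.   ,  0.001,  0.   , -0.001, -0.001,  0.001]), 'joint_torque': array([-1.0000e-03, -6.0062e+01,  6.8200e-01, -2.9941e+01,  1.4000e-02,
        1.1000e-02,  0.0000e+00]), 'tcp_pos': array([0.27 , 0.563, 0.252]), 'eef_rot': array([-0.598,  0.599,  0.376, -0.377]), 'force': array([-0.288,  0.521, -0.113]), 'ft_torque': array([-0.064,  0.024, -0.022]), 'opening': np.float64(0.085)}
side 425.7873780100266 252.35188672469815 191.47299818197575 [[0.781, -0.387, 0.49, 0.11], [-0.624, -0.478, 0.618, -0.588], [-0.005, -0.788, -0.615, 0.731], [0.0, 0.0, 0.0, 1.0]]
top 474.7647249970247 253.9226777972991 198.53670126669886 [[-0.014, -0.988, 0.152, 0.452], [-1.0, 0.015, 0.008, 0.041], [-0.01, -0.152, -0.988, 1.014], [0.0, 0.0, 0.0, 1.0]]
```

View pics/side0.png

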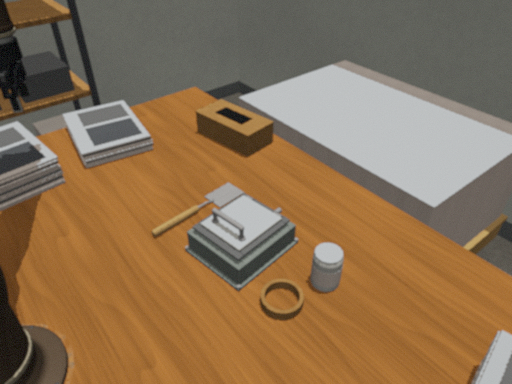

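View pics/top0.png

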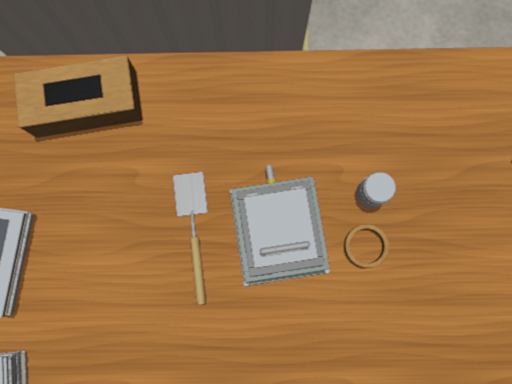

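The top view shows the station at about (280,230), with the bar from (262,251) to (308,244). The knife is on its left, and the tape and can are on its right. In the side view the bar runs from about (213,215) to (242,235).

```bash
cat > h.py <<'E'
import numpy as np,cv2
def pts(d):
    v,u=np.mgrid[:384,:512]; z=d["depth"]
    c=np.stack([(u-d["cx"])/d["fx"]*z,(v-d["cy"])/d["fy"]*z,z,np.ones_like(z)],-1)
    w=(c@d["pose"].T)[...,:3]; w[z==0]=np.nan; return w
def bar(d,c,r=0.09):
    """bar points (z 15mm+ over lid plane), lid z, bar centre, long direction yaw"""
    w=pts(d).reshape(-1,3); w=w[np.hypot(w[:,0]-c[0],w[:,1]-c[1])<r]
    lid=w[(w[:,2]>.065)&(w[:,2]<.095)]; lz=np.median(lid[:,2])
    b=w[(w[:,2]>lz+.022)&(w[:,2]<lz+.045)]
    (cx,cy),(a,e),ang=cv2.minAreaRect((b[:,:2]*1000).astype(np.float32))
    q=b[:,:2]-b[:,:2].mean(0); D=np.linalg.svd(q,full_matrices=False)[2][0]
    return dict(n=len(b),lidz=lz,top=np.percentile(b[:,2],90),c=[cx/1e3,cy/1e3],mean=b.mean(0),size=(a,e),yaw=np.degrees(np.arctan2(D[1],D[0])))
def ray(d,u,v,z):
    P=d["pose"]; r=P[:3,:3]@[(u-d["cx"])/d["fx"],(v-d["cy"])/d["fy"],1]; return P[:3,3]+r*(z-P[2,3])/r[2]
E
python3 - <<'E'
from h import *
T=np.load("top0.npz");S=np.load("side0.npz")
c=ray(T,285,248,.112); print(c, ray(S,228,224,.112))
for d in(T,S): print(bar(d,c))
# station rim edges by top view corners at rim z=.06
for uv in((231,190),(313,179),(328,271),(245,283)): print(ray(T,*uv,.06))
E
```

```text
[ 0.49533727 -0.00967586  0.112     ] [ 0.49125455 -0.0220325   0.112     ]
{'n': 316, 'lidz': np.float64(0.08551258594456546), 'top': np.float64(0.12352552060143884), 'c': [0.4964497680664062, -0.007133571624755859], 'mean': array([ 0.49624779, -0.00737013,  0.12090895]), 'size': (12.03173828125, 94.86775970458984), 'yaw': np.float64(-81.94665940962742)}
{'n': 211, 'lidz': np.float64(0.08267175398702953), 'top': np.float64(0.11972459920461676), 'c': [0.4977196044921875, -0.00953515625], 'mean': array([ 0.49719846, -0.01384466,  0.11639961]), 'size': (12.856141090393066, 96.10769653320312), 'yaw': np.float64(-81.88546850563658)}
[0.6172878  0.09469706 0.06      ]
[ 0.6374592  -0.07316826  0.06      ]
[ 0.45117353 -0.0967569   0.06      ]
[0.43000733 0.0682202  0.06      ]
```

```bash
cat >> h.py <<'E'
from scipy.spatial.transform import Rotation as R
def plan(s,target,yaw_deg):
    q=s["eef_rot"]; r=R.from_quat([q[1],q[2],q[3],q[0]]); M=r.as_matrix()
    print("tool axes (cols)",np.round(M,3).tolist())
    sh=M.T@(np.array(target)-s["tcp_pos"])*1000
    best=None
    for k in(0,180):
        a=np.radians(yaw_deg+k); x=np.array([np.cos(a),np.sin(a),0]); y=np.array([0,0,-1.])
        G=np.stack([x,y,np.cross(x,y)],1); rv=(r.inv()*R.from_matrix(G)).as_rotvec(degrees=True)/5
        print("shift",np.round(sh,1),"rot units",np.round(rv,2))
E
python3 - <<'E'
from h import *; from station import robot
plan(robot.observe(),[.497,-.008,.200],8.1)
E
```

```text
tool axes (cols) [[0.432, -0.001, -0.902], [0.902, -0.001, 0.432], [-0.001, -1.0, -0.0]]
shift [-417.    53.2 -451.6] rot units [ 1.000e-02  1.126e+01 -1.000e-02]
shift [-417.    53.2 -451.6] rot units [-2.000e-02 -2.474e+01 -1.000e-02]
```

{"api": "carry_out", "payload": {
  "increments": [
    [-38,5,-41,0,1,0,1],
    [-76,10,-82,0,2,0,1],
    [-114,15,-123,0,3.1,0,1],
    [-152,20,-164,0,4.1,0,1],
    [-190,25,-205,0,5.1,0,1],
    [-228,30,-246,0,6.1,0,1],
    [-266,35,-287,0,7.2,0,1],
    [-304,40,-328,0,8.2,0,1],
    [-342,44,-370,0,9.2,0,1],
    [-380,48,-411,0,10.3,0,1],
    [-417,53,-452,0,11.26,0,1],
    [-417,53,-452,0,11.26,0,1]
  ],
  "squeeze": 50
}}

```text
t: 1.6
tcp_pos: [0.498, -0.0122, 0.1999]
eef_rot: [-0.705, 0.706, 0.047, -0.047]
force: [-0.7, 0.1, 0.4]
opening: 0.0851
```

```bash
python3 - <<'E'
from h import *; from station import robot
s=robot.observe(); print(s["t"],s["tcp_pos"],s["force"],s["joint_pos"])
plan(s,[.497,-.009,.120],8.1)
d=robot.snapshot("side"); cv2.imwrite("pics/side1.png",d["pixels"][100:320,120:400,::-1].repeat(2,0).repeat(2,1))
E
```

```text
1.6 [ 0.49804296 -0.01222525  0.19994562] [-0.70732759  0.1449074   0.39752266] [-0.45807448  0.26432189  0.46101678  1.98538347 -0.14356454  0.92343999
  0.20955178]
tool axes (cols) [[0.991, -0.0, -0.133], [0.133, -0.002, 0.991], [-0.0, -1.0, -0.002]]
shift [-0.6 79.9  3.5] rot units [ 0.02 -0.09 -0.  ]
shift [-0.6 79.9  3.5] rot units [1.000e-02 3.591e+01 4.000e-02]
```

View pics/side1.png

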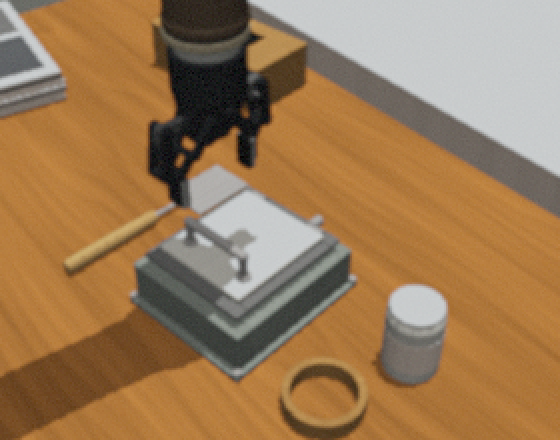

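The gripper straddles the bar, with fingers at crop (180,190) and (247,155) and the bar at (190,225)-(245,260). Next I descend and close.

{"api": "carry_out", "payload": {
  "increments": [
    [0,20,1,0,0,0,1],
    [-1,40,3,0,0,0,1],
    [-1,60,3,0,0,0,1],
    [-1,75,3,0,0,0,1],
    [-1,80,3,0,0,0,1],
    [-1,80,3,0,0,0,1]
  ]
}}

```text
t: 2.4
tcp_pos: [0.4961, -0.0046, 0.1203]
eef_rot: [0.705, -0.705, -0.05, 0.05]
force: [-0.5, -0.1, 0.1]
opening: 0.0854
```

{"api": "carry_out", "payload": {
  "increments": [
    [0,0,0,0,0,0,0.5],
    [0,0,0,0,0,0,0.3],
    [0,0,0,0,0,0,0.2],
    [0,0,0,0,0,0,0],
    [0,0,0,0,0,0,0],
    [0,0,0,0,0,0,0],
    [0,0,0,0,0,0,0],
    [0,0,0,0,0,0,0]
  ],
  "squeeze": 50
}}

```text
t: 3.4
tcp_pos: [0.4971, -0.0048, 0.1206]
eef_rot: [-0.705, 0.705, 0.051, -0.049]
force: [5.3, 0.3, 0.0]
opening: 0.0101
```

Gripped, with about 5 N of side load pushing toward +x. I'll ease that off and press down in small steps.

{"api": "carry_out", "payload": {
  "increments": [
    [2,1,0,0,0,0,0],
    [2,2,0,0,0,0,0],
    [2,4,0,0,0,0,0],
    [2,5,0,0,0,0,0],
    [2,6,0,0,0,0,0],
    [2,6,0,0,0,0,0]
  ]
}}

```text
t: 4.15
tcp_pos: [0.4972, -0.0048, 0.1145]
eef_rot: [0.706, -0.705, -0.049, 0.05]
force: [-1.8, 0.3, 7.4]
opening: 0.01
```

{"api": "carry_out", "payload": {
  "increments": [
    [0,1,0,0,0,0,0],
    [0,2,0,0,0,0,0],
    [0,3,0,0,0,0,0],
    [0,3,0,0,0,0,0]
  ]
}}

```text
t: 4.65
tcp_pos: [0.4972, -0.0048, 0.1115]
eef_rot: [0.706, -0.705, -0.049, 0.05]
force: [-1.5, -0.1, 7.4]
opening: 0.0103
```

{"api": "carry_out", "payload": {
  "increments": [
    [0,1,0,0,0,0,0],
    [0,2,0,0,0,0,0],
    [0,2,0,0,0,0,0]
  ]
}}

```text
t: 5.03
tcp_pos: [0.4973, -0.0048, 0.1101]
eef_rot: [0.706, -0.705, -0.049, 0.05]
force: [-4.2, -0.0, 16.4]
opening: 0.0101
```

```bash
python3 - <<'E'
from h import *; from station import robot
s=robot.observe(); print(s["t"],s["tcp_pos"],s["force"])
d=robot.snapshot("side"); w=pts(d).reshape(-1,3)
c,sn=np.cos(.1396),np.sin(.1396); q=w[:,:2]-[.536,-.002]; X=q@[c,sn]; Y=q@[-sn,c]
for nm,x0,x1,y0,y1 in(("lid",0.02,.06,-.055,0),("rim",-.08,.08,-.087,-.077),("collar",-.06,.05,-.072,-.065)):
    m=(X>x0)&(X<x1)&(Y>y0)&(Y<y1)&(w[:,2]>.05)&(w[:,2]<.1); print(nm,m.sum(),np.percentile(w[m,2],[10,50,90]))
cv2.imwrite("pics/side2.png",cv2.resize(d["pixels"][170:310,160:360,::-1],None,fx=3.5,fy=3.5))
E
```

```text
5.025 [ 0.49725882 -0.00477674  0.1101013 ] [-4.1871113  -0.03866387 16.38602367]
lid 282 [0.07147534 0.07306837 0.07477183]
rim 313 [0.05335067 0.05839986 0.06019537]
collar 117 [0.06323668 0.06470593 0.06626358]
```

View pics/side2.png

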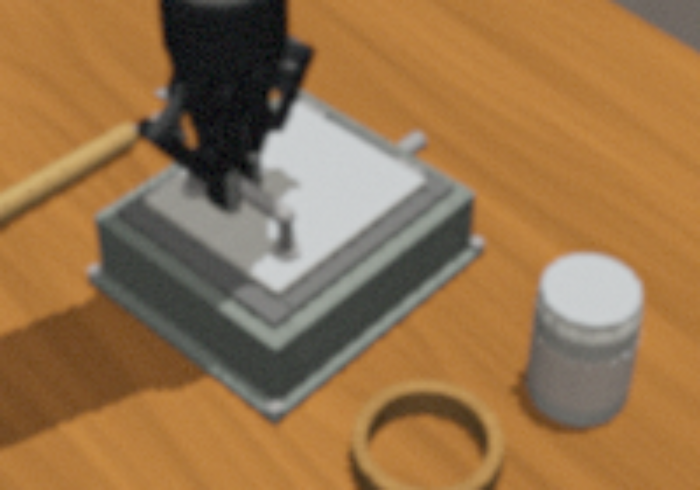

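The tub looks home. The lid dropped about 9.6 mm, the collar top is about 6 mm above the rim (its own thickness), and the force has jumped. I'll press a little more, then pull along the hinge arc.

{"api": "carry_out", "payload": {
  "increments": [
    [0,1,0,0,0,0,0],
    [0,1,0,0,0,0,0],
    [0,1,0,0,0,0,0],
    [0,1,0,0,0,0,0]
  ]
}}

```text
t: 5.58
tcp_pos: [0.4973, -0.0048, 0.1099]
eef_rot: [0.706, -0.705, -0.049, 0.05]
force: [-7.1, 0.1, 26.6]
opening: 0.0103
```

{"api": "carry_out", "payload": {
  "increments": [
    [0,-2,0,0,0,0,0],
    [0.4,-3.1,0,0,0,0.12,0],
    [0.8,-4.2,0,0,0,0.23,0],
    [1.2,-5.3,0,0,0,0.35,0],
    [1.6,-6.4,0,0,0,0.46,0],
    [2,-7.5,0,0,0,0.57,0],
    [2,-7.5,0,0,0,0.57,0]
  ]
}}

```text
t: 6.45
tcp_pos: [0.4997, -0.0044, 0.1162]
eef_rot: [-0.704, 0.706, 0.032, -0.068]
force: [-3.8, -0.8, 1.5]
opening: 0.0099
```

{"api": "carry_out", "payload": {
  "increments": [
    [0.5,-1.6,0,0,0,0.17,0],
    [1.1,-3.1,0,0,0,0.34,0],
    [1.7,-4.7,0,0,0,0.51,0],
    [2.3,-6.2,0,0,0,0.68,0],
    [2.9,-7.8,0,0,0,0.85,0],
    [3.5,-9.3,0,0,0,1.03,0],
    [3.5,-9.3,0,0,0,1.03,0],
    [3.5,-9.3,0,0,0,1.03,0]
  ]
}}

```text
t: 7.45
tcp_pos: [0.5041, -0.0038, 0.1249]
eef_rot: [-0.7, 0.707, 0.001, -0.099]
force: [-4.0, -1.4, 0.3]
opening: 0.0102
```

```bash
python3 - <<'E'
from h import *; from station import robot
s=robot.observe(); print(s["t"],s["tcp_pos"],s["force"],s["opening"])
d=robot.snapshot("side"); w=pts(d).reshape(-1,3)
c,sn=np.cos(.1396),np.sin(.1396); q=w[:,:2]-[.536,-.002]; X=q@[c,sn]; Y=q@[-sn,c]
m=(X>-.06)&(X<.06)&(Y>-.055)&(Y<-.0)&(w[:,2]>.06)&(w[:,2]<.1)
for _ in range(5):
    p=np.polyfit(X[m],w[m,2],1); r=w[:,2]-np.polyval(p,X); m&=abs(r)<.004
print("lid slope rad",np.arctan(-p[0]),m.sum())
for nm,x0,x1,y0,y1 in(("rim",-.08,.08,-.087,-.077),("collar",-.06,.05,-.072,-.065)):
    m=(X>x0)&(X<x1)&(Y>y0)&(Y<y1)&(w[:,2]>.05)&(w[:,2]<.1); print(nm,m.sum(),np.percentile(w[m,2],[10,50,90]))
cv2.imwrite("pics/side3.png",cv2.resize(d["pixels"][170:310,160:360,::-1],None,fx=3.5,fy=3.5))
E
```

```text
7.45 [ 0.50406269 -0.00379949  0.12488605] [-4.00145103 -1.4299855   0.26542228] 0.010183979075033137
lid slope rad 0.13726071676616186 716
rim 310 [0.05308973 0.05818089 0.0600767 ]
collar 111 [0.06351916 0.06475459 0.06607027]
```

View pics/side3.png

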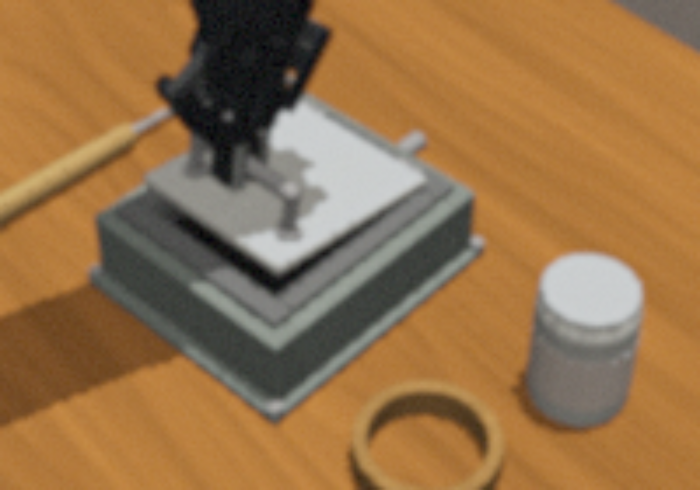

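The lid is open about 0.137 rad, which puts the front edge about 19 mm up (lid front corner at crop (280,270)). The collar is still home and the bystanders haven't moved. I'll hold briefly, then hand in.

{"api": "carry_out", "payload": {
  "increments": [
    [0,0,0,0,0,0,0],
    [0,0,0,0,0,0,0],
    [0,0,0,0,0,0,0],
    [0,0,0,0,0,0,0]
  ]
}}

```text
t: 8.0
tcp_pos: [0.5041, -0.0038, 0.1249]
eef_rot: [-0.7, 0.707, 0.001, -0.099]
force: [-4.2, -1.6, -0.5]
opening: 0.01
```

```bash
python3 -c "
from station import robot
s=robot.observe();print(s['tcp_pos'],s['joint_velocities'].round(4),s['force'],s['opening']);print(robot.sign_off())"
```

```text
[ 0.50409041 -0.0037537   0.12492764] [-0.0013  0.0009 -0.0002 -0.0006  0.0009  0.002   0.    ] [-4.16594776 -1.58255424 -0.51096411] 0.009972134155570292
the job is handed in; nothing more can be done
None
```

I gripped the bar handle and pressed the tub home, then pulled the lid free along its hinge arc. I handed the job in at about 8 s with the lid still held slightly open. No verdict came back, so everything below is from my own checks.

- **Tub:** it went down about 10 mm until the downward force jumped to 27 N. After the lid was opened, the collar's top was still about 6.5 mm above the rim, and the collar itself is 6 mm thick. That means it is home to within camera accuracy.
- **Lid:** the camera showed it open 0.137 rad, so the front edge is about 19 mm up. The arm was steady at hand-in, with joint speeds of 0.002 rad/s or less.
- **Bystanders:** the tape roll, can and visible part of the ink knife look unmoved in the side picture. I did not measure their positions.

**Readings that disagreed:**
- The fingers read 10 mm open on the 12 mm bar, but the lid followed the hand throughout.
- A side force of about 4 N stayed on the tool.
- The vertical force at the end was −0.5 N instead of the expected −2 N or so.
- The top and side cameras differed by about 3 mm on the lid's height before the press.

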